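# Level the breakfast warming tray

## Task

The kettle's spout hangs over the tray's levelling wheel: slide the kettle sideways along the warming tray, without lifting or tipping it, until it stands centred on the other marked ring, and let it go. Then push the levelling wheel fully down against its spring (the level reads true only while it is down) and turn it until the bubble of the spirit level is centred between the two black lines. Finish still holding the wheel pressed fully down with the bubble centred, having left the mug, bowl and tumbler undisturbed.

Things in the scene. Friction and masses are not known exactly. Their poses are not given: they have to be found in the camera images.
- kettle_knob (a point): Round black lid knob, 25 mm across, of a steel kettle (0.6 kg). This point: in the knob on the kettle's axis, 124 mm above the kettle's underside; the knob's straight side runs from 108 to 140 mm up, over a flat lid at 100 mm. Spout along -x (tip 103 mm from the axis, 100 mm up), loop handle along +x (to 101 mm out, 95 mm up), z up.
- kettle_base (a point): Centre of the kettle's underside, axes as the knob point. The base is 120 mm across and slides on the plate.
- ring_start (a point): Centre of the thin flush aluminium ring (140 mm across) on the tray's plate on which the kettle roughly stands at first, the ring nearer the spirit level; on the plate's upper face. Plate axes: x from the wheel's edge towards the hinged far edge, y along the plate towards the spirit level, z up.
- ring_goal (a point): Centre of the other, equal ring, 180 mm from the first along plate -y; on the plate's upper face, plate axes. The dark steel plate (290 mm in x, 430 mm in y, top 44 mm above the table when flat) is hinged along its far edge: its wheel edge rises and sinks some mm; along y it stays horizontal.
- foot_wheel: Black levelling wheel at the plate's near edge, by ring_start: a 48 mm disc with an upright grip bar (46 x 14 mm, from 58 to 94 mm above the table). Origin on its axis at table height; x along the bar, y across it (pinch), z up. Clockwise from above raises the plate's near edge and moves the bubble to plate -x, 27 mm per rad. Needs 0.7 to 1.4 rad clockwise. Stays where left; 0.15 N m stiff.
- wheel_grip (a point): On the wheel's axis in the grip bar, 80 mm above the table when sprung up: a good height to pinch the bar. Axes as foot_wheel. Pressing lowers it 6 mm; turning does not change its height. It lies 105 mm along plate -x and 10 mm along plate +y from ring_start.
- foot_frame (a joint): How far the wheel and its foot are pressed down, as the rocking angle of the tray's frame about the far hinge: 0 sprung up, 0.025 rad fully down on its stop (wheel 6 mm lower). Just reaching the stop takes 5 to 7 N, so push with 10 to 15 N; it springs up when let go. Pressing lowers the plate's wheel edge and moves the bubble about 37 mm towards plate +x.
- level_centre (a point): Middle of the spirit level's window, half-way between its two black lines. The level is an aluminium bar 170 x 30 x 20 mm fixed on the plate at its +y end, lying along plate x, with a green window 138 mm long in its top. Axes are the plate's.
- bubble (a point): Centre of the white bubble (20 mm long, 12 mm wide) in the window; it moves along the level's x to the higher side and settles in about 1.5 s. The inner edges of the black lines are 30 mm apart, so the bubble is between them when its centre is within 5 mm of the window's middle.
- mug: White mug, 72 mm across, 80 mm tall, standing on the table beyond the tray's spirit-level end; origin at the centre of its underside. Not to be disturbed.
- bowl: White bowl, 130 mm across, 55 mm tall, on the table beyond the tray's other end; origin at the centre of its underside. Not to be disturbed.
- tumbler: Clear glass tumbler, 68 mm across, 75 mm tall, on the table by that same end, nearer the robot; origin at the centre of its underside. Not to be disturbed.

How it is judged:
By the outcome, as a careful person would: the job done as asked, in the order asked, and still so for the second after the job is handed in, while the arm keeps its last pose, push and grip.
It also fails if it takes over 61 s, if anything falls off the work surface, if the arm or the gripper's body presses on something with over 40 N, if the wrist force passes 120 N, or if a joint passes its speed limit or range.

## Robot

A 6-joint arm with a two-finger parallel gripper is mounted at the origin on the work surface. World frame = base frame: x ahead of the robot, y to its left, z up, the work surface at z = 0. Lengths are in mm, angles in rad, forces in N, time in s.
With the tool pointing down it reaches from about 350 to 775 mm from the base axis. Payload 5.5 kg.
Tool frame: the origin (TCP) lies between the finger pads; the fingertips stand 22 mm ahead of it and the grasp point (between the pads) lies 3 mm ahead of it; z points along the fingers, y is the line along which they close (so a half turn about z gives the same grasp; the last joint's range is limited). The gripper opens to 85 mm and grips with 20 to 120 N. Pads are 22 mm wide; open, the fingers measure 114 mm over their backs; the gripper's body (76 mm by 85 mm) begins 54 mm behind the grasp point. The pads swing forward as they close: fully open they stand 13 mm farther back than shut.
Start: joints at [1.122, 0.313, 0.046, 1.304, 0, 1.431], TCP at [174.776, 547.835, 253.323] pointing down, gripper open.
Joint ranges: [-2.76, 2.76], [-0.86, 1.69], [-1.03, 1.26], [-2.2, 2.34], [-1.47, 1.5], [-3.14, 3.14]. Speed limits (rad/s): [2.57, 2.57, 3.14, 3.14, 3.14, 3.14].

## Interface

Orientations are given as a unit quaternion [w, x, y, z].
In Python, from bench import manip, cams, job gives the robot as it stands.
- The arm moves only by the tool apply_moves, never from a script. Its arguments are lists of equal length, an entry for each row: "rot": the turn, a rotation vector about the tool's x, y, z normalised to -1 to 1, where 1 is 45 degrees, a list of three; "dp": the shift along the tool's x, y, z normalised to -1 to 1, where 1 is 0.1 m, a list of three; "grip": the closure, from 0 (fully open) to 1 (shut). A call has exactly 8 rows; each row is the pose to reach, as a shift and turn from the pose commanded when the call began, along the tool's axes at that moment; what a row does not reach only later rows make up. A row lasts 1/12 s, in which the tool goes at most 41.7 mm and 7.16 degrees, less where a joint would pass 70% of its speed; a pose out of reach is approached as far as the arm can. A call with a number of a shift or a turn outside -1 to 1 is refused whole. A call with a gripper value outside its range is refused whole. The fingers move at their own pace and stop on an object; "force" is the grip in N (left out, the last holds). Time passes only in rows, so rows that repeat a pose let the fingers close, or fill a call up. It gives the time, the measured TCP pose, the force, the opening and the grip force at its end, in the units of the state.
- manip.observe(): the state, without advancing time (a new reading comes with each control period).
- cams.capture(name): name is "scene" or "top"; returns (picture, depth): 420x560x3 uint8, red, green, blue; 420x560 float32, mm along the optical axis (not along the pixel's ray), 0 where there is no reading.
- cams.camera_params(name): a dict with "camera_matrix" (3x3 intrinsics, pixels), "k1" (the pictures are not rectified: a ray, as slopes to the right and down, at radius r is drawn at 1 + k1 r^2 times it, then the intrinsics apply), "pose" (4x4, takes a point from camera to world coordinates). Camera axes: x right, y down, z forward; pixel columns grow to the right and rows downward; lengths in mm; the calibration is good to about 2 mm. A picture is of the moment at which its call begins. camera_params takes no time and is no camera call.
- job.close_job(): hands the job in; it is judged then, once.
The state is a dict: "clock": time; "q": joint angles; "qvel": joint speeds; "effort": joint torques, N m; "ee_pos": TCP position; "eef_rot": TCP orientation; "contact_force": force on the tool from outside, world axes, zero at the start; "torque": the same for the moment, N m; "gripper_width": finger opening in mm; "finger_force": force on a finger pad.
Only numpy, scipy, OpenCV 4.12 (cv2) and the standard library are available. Lean on these libraries where they do the work, as an engineer would, in place of code of your own. Each camera call takes 0.05 s, during which the arm holds its last target. There are 200 camera calls.

## Working session

There is one attempt and no reset: what is moved stays moved. The work goes in short steps, Python scripts to look and compute and a tool call to move; the robot and the scene stay as the last step left them, time stands still between calls to the robot, and variables do not carry over. Pictures are saved under pics/ and viewed, at most 10 in all, crops included, and the job is handed in when it is done.

Besides the shell and the picture viewer there is one more tool, called after "Call:" by a JSON object that holds its "name" and its "arguments". apply_moves: Moves the arm, as the interface text tells. Its arguments: {"type":"object","properties":{"rot":{"type":"array"},"dp":{"type":"array"},"grip":{"type":"array"},"force":{"type":"number"}},"required":["rot","dp","grip"]}

```bash
mkdir -p pics; cat > h.py <<'E'
import numpy as np, cv2
from bench import manip, cams, job
def cap(n,f=None):
    im,d=cams.capture(n)
    if f: cv2.imwrite('pics/'+f,im[:,:,::-1])
    return im,d
def ray(n,u,v):
    p=cams.camera_params(n);K=np.array(p['camera_matrix'],float)
    a=cv2.undistortPoints(np.array([[[u,v]]],float),K,np.array([p['k1'],0,0,0.]),None).ravel() if 0 else None
    x=(u-K[0,2])/K[0,0];y=(v-K[1,2])/K[1,1];xd=np.array([x,y]);q=xd.copy()
    for _ in range(20): q=xd/(1+p['k1']*(q@q))
    T=np.array(p['pose']);return T[:3,3],T[:3,:3]@np.array([q[0],q[1],1])
def atz(n,u,v,z):
    o,r=ray(n,u,v);return o+r*(z-o[2])/r[2]
def atd(n,u,v,d):
    o,r=ray(n,u,v);return o+r*d
E
python3 - <<'E'
from h import *
print(manip.observe())
for n in('top','scene'):
    im,d=cap(n,n+'0.png');np.save(n+'0.npy',d);print(cams.camera_params(n))
E
```

```text
{'clock': 0.0, 'q': array([1.12239994e+00, 3.14039074e-01, 4.49739181e-02, 1.30359510e+00,
       6.14894515e-06, 1.43119077e+00]), 'qvel': array([ 0.0018654 ,  0.00113268,  0.00074224,  0.0002193 ,  0.00062086,
       -0.00059392]), 'effort': array([-1.55474885e-03, -4.80628502e+01,  2.98531383e+01,  1.92296872e-02,
       -3.22806791e-04, -2.36279092e-06]), 'ee_pos': array([174.5509934 , 547.37185247, 252.38476146]), 'eef_rot': array([-2.73010658e-04,  1.53782669e-01,  9.88104257e-01, -8.91084483e-04]), 'contact_force': array([-0.12660037,  0.0094698 ,  0.71818167]), 'torque': array([-0.04959393, -0.00047836,  0.01809714]), 'finger_force': 0.0, 'gripper_width': 85.42689858762247}
{'camera_matrix': array([[409.55697941,   0.        , 277.24632977],
       [  0.        , 409.55697941, 212.56167833],
       [  0.        ,   0.        ,   1.        ]]), 'k1': -0.0065870499176413095, 'pose': array([[ 1.11988159e-02, -9.97386604e-01,  7.13761102e-02,
         5.23176751e+02],
       [-9.99936663e-01, -1.10902109e-02,  1.91771159e-03,
         3.66348141e+01],
       [-1.12112373e-03, -7.13930655e-02, -9.97447629e-01,
         1.08327707e+03],
       [ 0.00000000e+00,  0.00000000e+00,  0.00000000e+00,
         1.00000000e+00]])}
{'camera_matrix': array([[382.57669055,   0.        , 286.433492  ],
       [  0.        , 382.57669055, 221.85856256],
       [  0.        ,   0.        ,   1.        ]]), 'k1': 0.012254706346537903, 'pose': array([[ 5.82211801e-01,  5.26761072e-01, -6.19315906e-01,
         1.20669029e+03],
       [ 8.13033706e-01, -3.79428898e-01,  4.41599258e-01,
        -4.31546017e+02],
       [-2.36905341e-03, -7.60629006e-01, -6.49182489e-01,
         7.83227048e+02],
       [ 0.00000000e+00,  0.00000000e+00,  0.00000000e+00,
         1.00000000e+00]])}
```

View pics/top0.png

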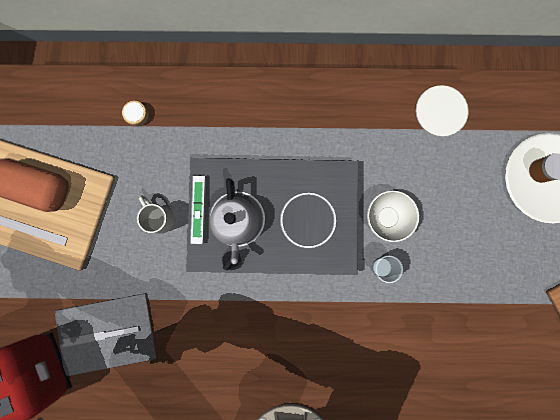

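View pics/scene0.png

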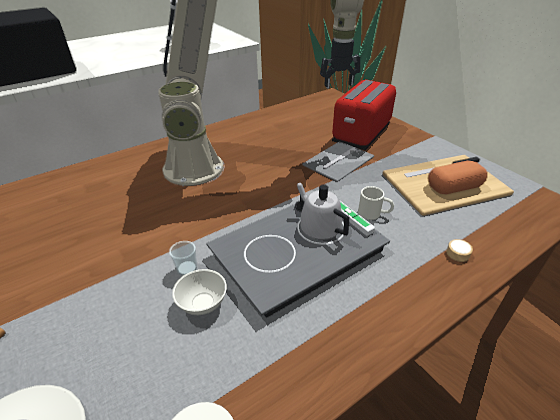

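The top view shows the kettle knob at about (230,218), the goal ring at (308,220), the level at (198,210), and the wheel under the spout at about (232,262). The tumbler is at (388,268).

```bash
python3 - <<'E'
from h import *
im=cv2.imread('pics/top0.png');d=np.load('top0.npy')
print('knobtop',atz('top',230,217.5,184), 'depth',atd('top',230,218,d[218,230]))
# ring goal: bright pixels
g=im.min(2);m=np.zeros_like(g);m[188:252,276:342]=(g[188:252,276:342]>150)
ys,xs=np.nonzero(m);e=cv2.fitEllipse(np.c_[xs,ys].astype(np.float32));print(e,len(xs),atz('top',*e[0],44))
# start ring partial
m=np.zeros_like(g);m[188:252,206:270]=(g[188:252,206:270]>200);ys,xs=np.nonzero(m);print(xs.min(),xs.max(),ys.min(),ys.max())
# green level
hsv=cv2.cvtColor(im,cv2.COLOR_BGR2HSV);gm=cv2.inRange(hsv,(45,100,60),(85,255,255));gm[:,:180]=0;gm[:,215:]=0
ys,xs=np.nonzero(gm);r=cv2.minAreaRect(np.c_[xs,ys].astype(np.float32));print('level',r,atz('top',*r[0],64))
for c in [(187,271),(361,272),(363,161),(191,157)]: print(c,atz('top',*c,44))
crop=cv2.resize(im[150:290,170:330],None,fx=4,fy=4,interpolation=cv2.INTER_CUBIC);cv2.imwrite('pics/c1.png',crop)
for n in [(150,218),(393,216),(388,268)]:print(atz('top',*n,60))
E
```

```text
knobtop [575.48116657 142.17413785 184.        ] depth [574.24585498 141.87712334 186.34899301]
((307.8822021484375, 219.91387939453125), (53.437137603759766, 53.76741409301758), 120.9974594116211) 354 [579.68535779 -39.40791185  44.        ]
211 249 192 245
level ((197.1248779296875, 209.00390625), (7.433870792388916, 54.22352981567383), 1.7899105548858643) [602.79868075 238.81201453  64.        ]
(187, 271) [447.38015771 264.39436305  44.        ]
(361, 272) [ 449.83050179 -173.95687041   44.        ]
(363, 161) [ 732.71438113 -180.04833975   44.        ]
(191, 157) [738.2693315  261.93570495  44.        ]
[579.20023905 357.17957222  60.        ]
[ 590.99302603 -251.31361683   60.        ]
[ 461.53857895 -237.77083154   60.        ]
```

View pics/c1.png

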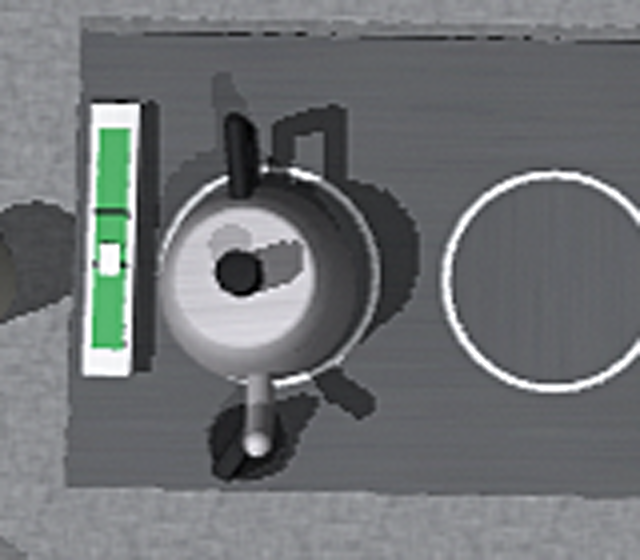

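Call:
{"name": "apply_moves", "arguments": {"rot": [[0,0,-0.15],[0,0,-0.3],[0,0,-0.393],[0,0,-0.393],[0,0,-0.393],[0,0,-0.393],[0,0,-0.393],[0,0,-0.393]], "dp": [[-0.3,-0.15,0],[-0.6,-0.3,0],[-1,-0.52,0],[-1,-0.52,0],[-1,-0.52,0],[-1,-0.52,0],[-1,-0.52,0],[-1,-0.52,0]], "grip": [0,0,0,0,0,0,0,0], "force": 40}}

```text
clock: 0.77
ee_pos: [253.4, 468.7, 253.2]
eef_rot: [-0.0, -0.001, 1.0, 0.0]
contact_force: [-0.2, 0.0, 0.4]
gripper_width: 85.5
finger_force: 0.0
```

Call:
{"name": "apply_moves", "arguments": {"rot": [[0,0,0],[0,0,0],[0,0,0],[0,0,0],[0,0,0],[0,0,0],[0,0,0],[0,0,0]], "dp": [[-0.25,-0.25,0],[-0.5,-0.5,0],[-0.75,-0.75,0],[-1,-1,0],[-1,-1,0],[-1,-1,0],[-1,-1,0],[-1,-1,0]], "grip": [0,0,0,0,0,0,0,0]}}

```text
clock: 1.43
ee_pos: [353.3, 368.9, 253.3]
eef_rot: [-0.0, -0.001, 1.0, 0.0]
contact_force: [0.0, -0.4, 0.2]
gripper_width: 85.4
finger_force: 0.0
```

Call:
{"name": "apply_moves", "arguments": {"rot": [[0,0,0],[0,0,0],[0,0,0],[0,0,0],[0,0,0],[0,0,0],[0,0,0],[0,0,0]], "dp": [[-0.25,-0.25,0],[-0.5,-0.5,0],[-0.75,-0.75,0],[-1,-1,0],[-1,-1,0],[-1,-1,0],[-1,-1,0],[-1,-1,0]], "grip": [0,0,0,0,0,0,0,0]}}

```text
clock: 2.1
ee_pos: [453.1, 269.2, 253.3]
eef_rot: [-0.0, -0.001, 1.0, 0.0]
contact_force: [-0.1, 0.2, 0.3]
gripper_width: 85.6
finger_force: 0.0
```

Call:
{"name": "apply_moves", "arguments": {"rot": [[0,0,0],[0,0,0],[0,0,0],[0,0,0],[0,0,0],[0,0,0],[0,0,0],[0,0,0]], "dp": [[-0.25,-0.25,0],[-0.5,-0.5,0],[-0.75,-0.75,0],[-1,-1,0],[-1,-1,0],[-1,-1,0],[-1,-1,0],[-1,-1,0]], "grip": [0,0,0,0,0,0,0,0]}}

```text
clock: 2.77
ee_pos: [553.0, 169.4, 253.4]
eef_rot: [-0.0, -0.001, 1.0, 0.0]
contact_force: [-0.7, 0.1, -1.5]
gripper_width: 85.5
finger_force: 0.0
```

Call:
{"name": "apply_moves", "arguments": {"rot": [[0,0,0],[0,0,0],[0,0,0],[0,0,0],[0,0,0],[0,0,0],[0,0,0],[0,0,0]], "dp": [[-0.217,-0.272,0],[-0.217,-0.272,0],[-0.217,-0.272,0.2],[-0.217,-0.272,0.4],[-0.217,-0.272,0.5],[-0.217,-0.272,0.5],[-0.217,-0.272,0.5],[-0.217,-0.272,0.5]], "grip": [0.3,0.3,0.3,0.3,0.3,0.3,0.3,0.3]}}

```text
clock: 3.43
ee_pos: [576.1, 141.3, 204.4]
eef_rot: [0.001, -0.0, 1.0, 0.0]
contact_force: [0.3, -0.1, 0.7]
gripper_width: 60.0
finger_force: 0.0
```

```bash
python3 - <<'E'
from h import *
im,d=cap('scene')
cv2.imwrite('pics/s1.png',cv2.resize(im[120:260,240:400,::-1],None,fx=4,fy=4,interpolation=cv2.INTER_CUBIC))
E
```

```text
(no output)
```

View pics/s1.png

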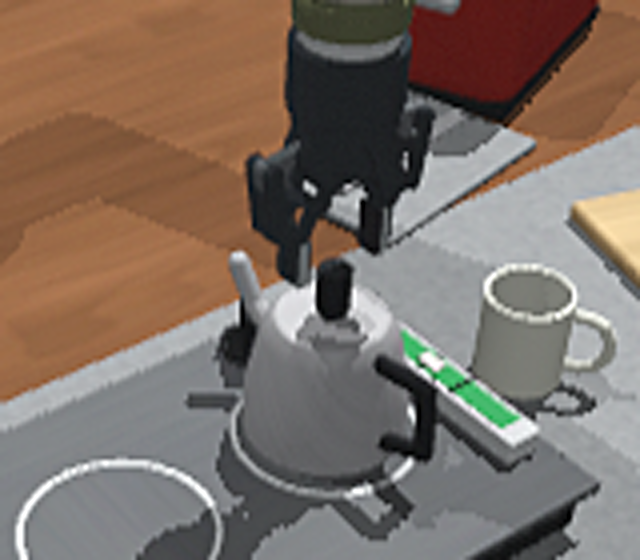

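The open fingers straddle the knob, which is at crop (333,290), with the pads above and to either side of it. I'll go down and close.

Call:
{"name": "apply_moves", "arguments": {"rot": [[0,0,0],[0,0,0],[0,0,0],[0,0,0],[0,0,0],[0,0,0],[0,0,0],[0,0,0]], "dp": [[0,0,0.1],[0,0,0.2],[0,0,0.3],[0,0,0.3],[0,0,0.3],[0,0,0.3],[0,0,0.3],[0,0,0.3]], "grip": [0.3,0.3,0.3,0.4,0.5,0.55,0.6,0.65], "force": 30}}

```text
clock: 4.15
ee_pos: [576.4, 141.2, 174.0]
eef_rot: [0.001, -0.0, 1.0, 0.001]
contact_force: [-0.3, 2.3, 0.2]
gripper_width: 29.4
finger_force: 1.1
```

Call:
{"name": "apply_moves", "arguments": {"rot": [[0,0,0],[0,0,0],[0,0,0],[0,0,0],[0,0,0],[0,0,0],[0,0,0],[0,0,0]], "dp": [[0,0,0],[0,0,0],[0,0,0],[0,0,0],[0,0,0],[0,0,0],[0,0,0],[0,0,0]], "grip": [0.68,0.72,0.8,0.9,1,1,1,1], "force": 40}}

```text
clock: 4.82
ee_pos: [576.4, 141.4, 174.0]
eef_rot: [0.001, -0.0, 1.0, 0.001]
contact_force: [0.2, 5.9, 5.2]
gripper_width: 23.4
finger_force: 39.2
```

Call:
{"name": "apply_moves", "arguments": {"rot": [[0,0,0],[0,0,0],[0,0,0],[0,0,0],[0,0,0],[0,0,0],[0,0,0],[0,0,0]], "dp": [[0,-0.08,0],[-0.005,-0.2,0],[-0.01,-0.32,0],[-0.015,-0.44,0],[-0.02,-0.56,0],[-0.025,-0.68,0],[-0.03,-0.8,0],[-0.03,-0.9,0]], "grip": [1,1,1,1,1,1,1,1]}}

```text
clock: 5.48
ee_pos: [579.3, 51.2, 174.1]
eef_rot: [0.001, -0.0, 1.0, 0.001]
contact_force: [0.9, 8.0, 5.7]
gripper_width: 23.8
finger_force: 40.2
```

Call:
{"name": "apply_moves", "arguments": {"rot": [[0,0,0],[0,0,0],[0,0,0],[0,0,0],[0,0,0],[0,0,0],[0,0,0],[0,0,0]], "dp": [[0,-0.12,0],[-0.005,-0.24,0],[-0.01,-0.36,0],[-0.015,-0.48,0],[-0.02,-0.6,0],[-0.025,-0.72,0],[-0.03,-0.84,0],[-0.03,-0.9,0]], "grip": [1,1,1,1,1,1,1,1]}}

```text
clock: 6.15
ee_pos: [582.0, -39.5, 173.9]
eef_rot: [0.0, 0.0, 1.0, 0.001]
contact_force: [1.5, 7.6, 5.1]
gripper_width: 23.6
finger_force: 40.6
```

```bash
python3 - <<'E'
from h import *
o=manip.observe();print(o['ee_pos'],o['contact_force'],o['torque'],o['gripper_width'])
im,d=cap('scene')
A=cv2.resize(im[190:310,195:335,::-1],None,fx=4,fy=4,interpolation=cv2.INTER_CUBIC)
cv2.imwrite('pics/s2.png',A)
cap('top','t2.png')
E
```

```text
[581.99097935 -39.45215681 173.87354016] [1.47385716 7.57787372 5.091009  ] [ 1.60371385 -0.05090472  0.01520111] 23.61620943642685
```

View pics/s2.png

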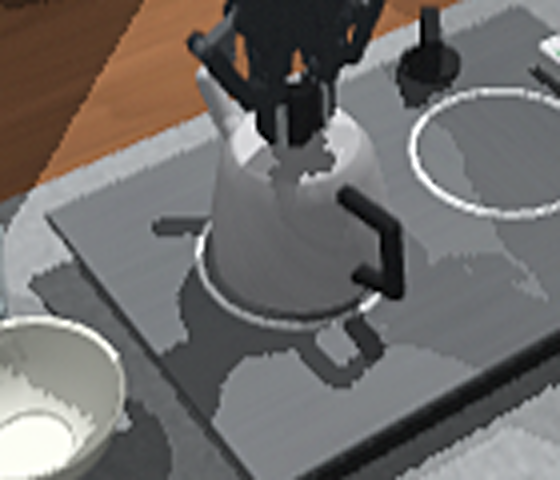

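Call:
{"name": "apply_moves", "arguments": {"rot": [[0,0,0],[0,0,0],[0,0,0],[0,0,0],[0,0,0],[0,0,0],[0,0,0],[0,0,0]], "dp": [[0,0,0],[0,0,0],[0,0,0],[0,0,0],[0,0,-0.1],[0,0,-0.3],[0,0,-0.6],[0,0,-0.8]], "grip": [0.65,0.5,0.4,0.3,0.3,0.3,0.3,0.3]}}

```text
clock: 6.92
ee_pos: [582.0, -39.4, 255.9]
eef_rot: [0.001, 0.0, 1.0, -0.0]
contact_force: [-0.2, -1.0, 0.1]
gripper_width: 59.6
finger_force: 0.0
```

Call:
{"name": "apply_moves", "arguments": {"rot": [[0,0,0],[0,0,0],[0,0,0],[0,0,0],[0,0,0],[0,0,0],[0,0,0],[0,0,0]], "dp": [[0.3,0.3,0],[0.6,0.6,0],[0.9,0.9,0],[1,1,0],[1,1,0],[1,1,0],[1,1,0],[1,1,0]], "grip": [0.3,0.3,0.3,0.3,0.3,0.3,0.3,0.3]}}

```text
clock: 7.58
ee_pos: [483.1, 59.9, 253.5]
eef_rot: [0.0, 0.001, 1.0, -0.0]
contact_force: [-0.3, 0.1, -0.2]
gripper_width: 59.9
finger_force: 0.0
```

Call:
{"name": "apply_moves", "arguments": {"rot": [[0,0,0],[0,0,0],[0,0,0],[0,0,0],[0,0,0],[0,0,0],[0,0,0],[0,0,0]], "dp": [[0.3,0.3,0],[0.6,0.6,0],[0.9,0.9,0],[1,0.95,0],[1,0.95,0],[1,0.95,0],[1,0.95,0],[1,0.95,0]], "grip": [0.3,0.3,0.3,0.3,0.3,0.3,0.3,0.3]}}

```text
clock: 8.25
ee_pos: [383.4, 154.9, 253.2]
eef_rot: [0.0, 0.001, 1.0, -0.0]
contact_force: [-0.1, 0.7, -0.3]
gripper_width: 59.7
finger_force: 0.0
```

```bash
python3 - <<'E'
from h import *
im,d=cap('top','t3.png');np.save('t3.npy',d)
cv2.imwrite('pics/t3c.png',cv2.resize(im[150:290,180:340,::-1],None,fx=4,fy=4,interpolation=cv2.INTER_CUBIC))
g=im.astype(int).sum(2)
# knob
r=g[205:235,285:325]<100
ys,xs=np.nonzero(r);print('knob',xs.mean()+285,ys.mean()+205,np.ptp(xs),np.ptp(ys),len(xs))
for z in(184,185.4):print(atz('top',xs.mean()+285,ys.mean()+205,z))
m=np.zeros(g.shape,np.uint8);m[185:255,202:272]=(im[185:255,202:272].min(2)>150)
ys,xs=np.nonzero(m);e=cv2.fitEllipse(np.c_[xs,ys].astype(np.float32));print('start',e,len(xs),atz('top',*e[0],45))
E
```

```text
knob 310.04 216.56 10 10 25
[579.51286207 -33.86708979 184.        ]
[579.42515767 -33.757332   185.4       ]
start ((232.8287811279297, 216.5574951171875), (53.782806396484375, 66.62472534179688), 121.14305877685547) 414 [586.04391135 151.34599149  45.        ]
```

View pics/t3c.png

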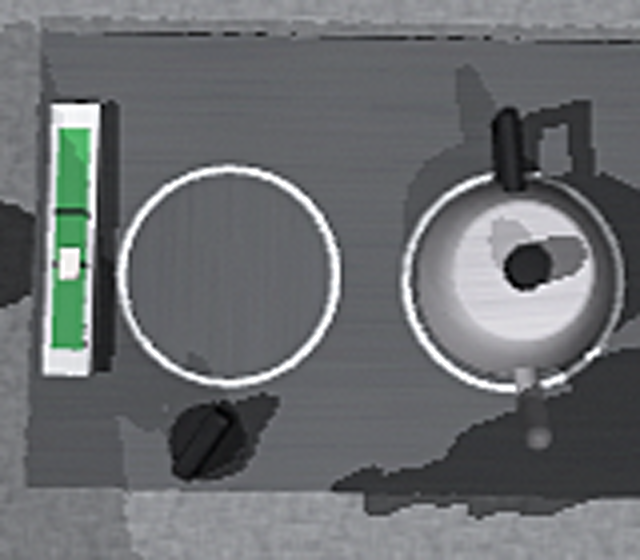

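The kettle stands on the goal ring with its knob at crop (527,266). The start ring is centred at crop (229,276), the wheel bar is at crop (208,441), running diagonally, and the bubble is at crop (68,264). I'll measure these more finely using depth.

```bash
python3 - <<'E'
from h import *
im=cv2.imread('pics/t3.png');im0=cv2.imread('pics/top0.png')
K=cams.camera_params('top')
def W(d):
    vs,us=np.mgrid[0:420,0:560];o,_=ray('top',0,0);P=np.array(K['camera_matrix']);x=(us-P[0,2])/P[0,0];y=(vs-P[1,2])/P[1,1]
    R=np.array(K['pose']);return np.stack([x*d,y*d,d],-1)@R[:3,:3].T+R[:3,3]
for f,img,box in(('top0.npy',im0,(200,260,190,240)),('t3.npy',im,(285,335,190,240))):
    d=np.load(f);w=W(d);z=w[...,2].copy();a=np.zeros(z.shape,bool);u0,u1,v0,v1=box;a[v0:v1,u0:u1]=1
    for lo,hi,n in((178,195,'knob'),(140,152,'lid')):
        m=a&(z>lo)&(z<hi);ys,xs=np.nonzero(m);c=((xs.min()+xs.max())/2,(ys.min()+ys.max())/2)
        print(f,n,len(xs),np.ptp(xs),np.ptp(ys),xs.mean(),ys.mean(),c,w[m].mean(0),atz('top',xs.mean(),ys.mean(),185.3 if n=='knob' else 145.4))
    dark=(img.max(2)<45)&a&(z>150);ys,xs=np.nonzero(dark);print(' dark',len(xs),xs.mean(),ys.mean(),atz('top',xs.mean(),ys.mean(),185.3))
d=np.load('t3.npy');w=W(d)
print('plate z', [ (p,w[p[1],p[0]].round(1)) for p in [(237,200),(237,220),(237,240),(280,260),(280,180)]])
# start ring
g=im.min(2);m=np.zeros_like(g);m[188:250,207:268]=g[188:250,207:268]>150
n,l,s,c=cv2.connectedComponentsWithStats(m,connectivity=8);k=1+s[1:,4].argmax();ys,xs=np.nonzero(l==k);e=cv2.fitEllipse(np.c_[xs,ys].astype(np.float32));print('start',e,atz('top',*e[0],45.4))
print('goal',atz('top',307.88,219.91,45.4))
# wheel bar
q=(w[...,2]>78)&(w[...,2]<105);q[:,:218]=0;q[:,250:]=0;q[:245]=0;q[:275][:]=q[:275];q[275:]=0
ys,xs=np.nonzero(q);r=cv2.minAreaRect(np.c_[xs,ys].astype(np.float32));print('bar',len(xs),r,atz('top',*r[0],94))
pts=np.array([atz('top',u,v,94)[:2] for u,v in zip(xs,ys)]);cc=pts-pts.mean(0);ev,V=np.linalg.eigh(cc.T@cc/len(cc));print(pts.mean(0),np.sqrt(12*ev),'bar yaw',np.degrees(np.arctan2(V[1,1],V[0,1])))
# bubble
L=im[165:245,186:206];
cv2.imwrite('pics/lev.png',cv2.resize(L,None,fx=8,fy=7,interpolation=cv2.INTER_CUBIC))
print(im[174:242,196:199].min(2).tolist())
E
```

```text
top0.npy knob 104 10 11 229.0096153846154 217.60576923076923 (np.float64(229.0), np.float64(217.5)) [575.03622398 143.94167764 187.29933522] [575.14858406 144.19318626 185.3       ]
top0.npy lid 1069 39 49 231.3292797006548 219.03461178671657 (np.float64(231.5), np.float64(214.5)) [574.20945783 143.42436957 146.74978606] [574.23484882 143.58604582 145.4       ]
 dark 80 229.675 217.025 [576.44274461 142.75604705 185.3       ]
t3.npy knob 99 10 10 312.0 216.0 (np.float64(312.0), np.float64(216.0)) [580.5804159  -37.88783616 187.34849905] [580.71176068 -38.06374317 185.3       ]
t3.npy lid 1091 39 47 310.25847846012834 217.39321723189735 (np.float64(310.5), np.float64(213.5)) [580.0044143  -37.30923788 146.52996642] [580.02178497 -37.40490076 145.4       ]
 dark 66 311.3484848484849 215.28787878787878 [582.2634564  -36.62437067 185.3       ]
plate z [((237, 200), array([628.1, 141.2,  48.3])), ((237, 220), array([577.2, 140.2,  49.2])), ((237, 240), array([526.7, 138.8,  53.7])), ((280, 260), array([477.8,  30.4,  47.3])), ((280, 180), array([680.5,  32.5,  48.2]))]
start ((236.8013763
[... 717 characters left out ...]
1], [72, 72, 72], [71, 71, 73], [71, 73, 72], [71, 72, 71], [71, 73, 73], [71, 72, 74], [75, 78, 76], [39, 39, 38], [47, 47, 48], [76, 75, 77], [72, 72, 74], [72, 74, 73], [73, 73, 74], [73, 73, 73], [73, 72, 73], [68, 68, 68], [43, 42, 43], [252, 250, 253], [244, 241, 243], [240, 236, 240], [239, 235, 239], [239, 236, 241], [239, 238, 243], [247, 248, 243], [200, 201, 190], [68, 69, 69], [66, 68, 67], [73, 74, 74], [75, 73, 73], [74, 74, 73], [74, 75, 72], [73, 75, 73], [74, 74, 73], [73, 74, 73], [75, 74, 73], [76, 74, 73], [75, 74, 73], [74, 75, 72], [75, 75, 73], [74, 74, 73], [70, 73, 71], [56, 58, 58], [193, 181, 127], [230, 229, 231], [224, 226, 228], [224, 223, 225], [225, 223, 225]]
```

Call:
{"name": "apply_moves", "arguments": {"rot": [[0,0,0.15],[0,0,0.3],[0,0,0.45],[0,0,0.6],[0,0,0.756],[0,0,0.756],[0,0,0.756],[0,0,0.756]], "dp": [[-0.2,0,0],[-0.4,-0.02,0],[-0.6,-0.04,0],[-0.8,-0.056,0.2],[-0.933,-0.056,0.5],[-0.933,-0.056,0.8],[-0.933,-0.056,0.8],[-0.933,-0.056,0.8]], "grip": [0.3,0.3,0.3,0.3,0.3,0.3,0.3,0.3]}}

```text
clock: 8.97
ee_pos: [474.1, 149.1, 171.8]
eef_rot: [-0.002, 0.293, 0.956, -0.001]
contact_force: [-0.1, -0.5, 0.1]
gripper_width: 59.9
finger_force: 0.0
```

```bash
python3 - <<'E'
from h import *
from scipy.spatial.transform import Rotation as R
o=manip.observe();print(o['ee_pos'],R.from_quat(o['eef_rot'],scalar_first=True).as_matrix().round(3),o['q'].round(2))
E
```

```text
[474.1403673  149.09392646 171.7758299 ] [[-0.828  0.56  -0.005]
 [ 0.56   0.828 -0.001]
 [ 0.004 -0.003 -1.   ]] [ 0.14  0.21 -0.3   1.07  0.    0.74]
```

Call:
{"name": "apply_moves", "arguments": {"rot": [[0,0,0],[0,0,0],[0,0,0],[0,0,0],[0,0,0],[0,0,0],[0,0,0],[0,0,0]], "dp": [[-0.02,0.016,0.3],[-0.02,0.016,0.55],[-0.02,0.016,0.7],[-0.02,0.016,0.8],[-0.02,0.016,0.878],[-0.02,0.016,0.878],[-0.02,0.016,0.878],[-0.02,0.016,0.878]], "grip": [0.3,0.3,0.3,0.3,0.3,0.3,0.5,0.6]}}

```text
clock: 9.63
ee_pos: [478.8, 150.4, 86.9]
eef_rot: [0.001, 0.293, 0.956, 0.001]
contact_force: [0.6, -0.3, -0.1]
gripper_width: 36.9
finger_force: 0.0
```

Call:
{"name": "apply_moves", "arguments": {"rot": [[0,0,0],[0,0,0],[0,0,0],[0,0,0],[0,0,0],[0,0,0],[0,0,0],[0,0,0]], "dp": [[0,0,0],[0,0,0],[0,0,0],[0,0,0],[0,0,0],[0,0,0],[0,0,0],[0,0,0]], "grip": [0.7,0.75,0.8,0.85,0.9,1,1,1], "force": 60}}

```text
clock: 10.3
ee_pos: [478.0, 150.3, 85.8]
eef_rot: [0.0, 0.293, 0.956, 0.0]
contact_force: [-0.9, -0.3, 3.3]
gripper_width: 13.1
finger_force: 58.7
```

Call:
{"name": "apply_moves", "arguments": {"rot": [[0,0,0],[0,0,0],[0,0,0],[0,0,0],[0,0,0],[0,0,0],[0,0,0],[0,0,0]], "dp": [[0,0,0.01],[0,0,0.02],[0,0,0.03],[0,0,0.04],[0,0,0.05],[0,0,0.06],[0,0,0.06],[0,0,0.06]], "grip": [1,1,1,1,1,1,1,1]}}

```text
clock: 10.97
ee_pos: [477.4, 150.4, 80.2]
eef_rot: [-0.0, 0.293, 0.956, 0.0]
contact_force: [-4.9, -1.6, 9.6]
gripper_width: 13.4
finger_force: 59.8
```

Call:
{"name": "apply_moves", "arguments": {"rot": [[0,0,0],[0,0,0],[0,0,0],[0,0,0],[0,0,0],[0,0,0],[0,0,0],[0,0,0]], "dp": [[0,0,0.01],[0,0,0.015],[0,0,0.015],[0,0,0.015],[0,0,0.015],[0,0,0.015],[0,0,0.015],[0,0,0.015]], "grip": [1,1,1,1,1,1,1,1]}}

```text
clock: 11.63
ee_pos: [477.5, 150.4, 79.6]
eef_rot: [0.0, 0.293, 0.956, 0.0]
contact_force: [-8.7, -1.5, 18.3]
gripper_width: 12.8
finger_force: 60.9
```

```bash
cat >> h.py <<'E'
def bub():
    im,d=cap('top');c=im[150:260,192:203].astype(int)
    S=im[165:255,185:210].astype(int)
    b=((S.min(2)>185)); # white-ish incl. frame
    col=im[160:255,195:200].min(2).mean(1)
    dk=im[160:255,195:200].max(2).mean(1)
    return im,col,dk
E
python3 - <<'E'
from h import *
im,c,dk=bub()
o=manip.observe();print(o['ee_pos'],o['contact_force'])
print([(i+160,int(a),int(b)) for i,(a,b) in enumerate(zip(c,dk)) if a>120 or b<100])
cv2.imwrite('pics/t4.png',cv2.resize(im[150:290,160:320,::-1],None,fx=4,fy=4,interpolation=cv2.INTER_CUBIC))
E
```

```text
[477.45957735 150.45246628  79.6094799 ] [-8.78933313 -1.61490801 18.13118179]
[(160, 80, 85), (161, 79, 84), (162, 83, 86), (163, 82, 87), (164, 81, 86), (165, 82, 87), (166, 79, 84), (167, 80, 84), (168, 83, 87), (169, 81, 86), (170, 84, 87), (171, 82, 86), (172, 84, 88), (173, 81, 84), (174, 78, 82), (175, 66, 69), (176, 159, 165), (177, 227, 233), (178, 220, 225), (179, 218, 223), (180, 221, 225), (181, 227, 238), (197, 223, 238), (198, 218, 232), (199, 217, 230), (200, 216, 224), (201, 217, 226), (202, 225, 233), (203, 233, 235), (216, 16, 27), (237, 129, 183), (238, 229, 238), (239, 225, 229), (240, 226, 231), (241, 240, 246), (243, 55, 64), (244, 72, 83), (245, 83, 95), (250, 121, 138), (251, 127, 145), (252, 131, 149), (253, 135, 154), (254, 140, 159)]
```

View pics/t4.png

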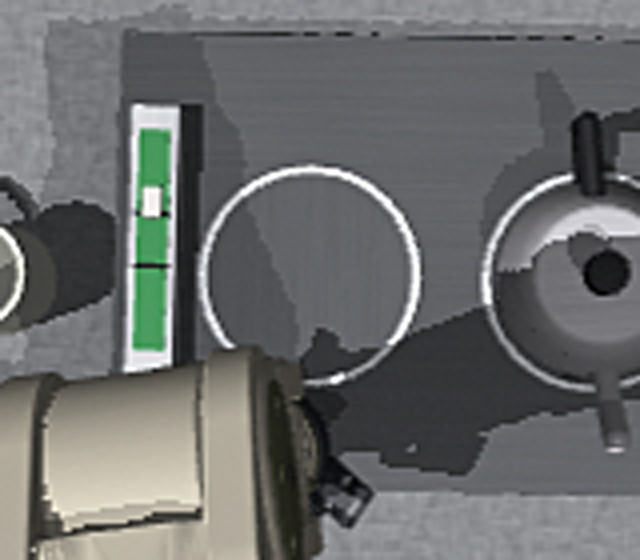

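The top view shows the plate pressed down, with the bubble at image row 200, which is 9.2 px (23 mm) to plate +x of the middle at row 209. That needs about 0.85 rad clockwise.

Call:
{"name": "apply_moves", "arguments": {"rot": [[0,0,0.07],[0,0,0.2],[0,0,0.33],[0,0,0.46],[0,0,0.59],[0,0,0.72],[0,0,0.85],[0,0,0.85]], "dp": [[0.008,-0.006,-0.003],[0.008,-0.006,-0.003],[0.008,-0.006,-0.003],[0.008,-0.006,-0.003],[0.008,-0.006,-0.003],[0.008,-0.006,-0.003],[0.008,-0.006,-0.003],[0.008,-0.006,-0.003]], "grip": [1,1,1,1,1,1,1,1], "force": 80}}

```text
clock: 12.35
ee_pos: [476.3, 149.7, 79.7]
eef_rot: [0.0, 0.592, 0.806, -0.0]
contact_force: [-10.2, -4.0, 17.4]
gripper_width: 12.8
finger_force: 81.3
```

Call:
{"name": "apply_moves", "arguments": {"rot": [[0,0,0],[0,0,0],[0,0,0],[0,0,0],[0,0,0],[0,0,0],[0,0,0],[0,0,0]], "dp": [[0,0,0],[0,0,0],[0,0,0],[0,0,0],[0,0,0],[0,0,0],[0,0,0],[0,0,0]], "grip": [1,1,1,1,1,1,1,1]}}

```text
clock: 13.02
ee_pos: [476.3, 149.7, 79.7]
eef_rot: [0.0, 0.59, 0.807, -0.0]
contact_force: [-9.4, -4.5, 17.0]
gripper_width: 12.9
finger_force: 81.3
```

Call:
{"name": "apply_moves", "arguments": {"rot": [[0,0,0],[0,0,0],[0,0,0],[0,0,0],[0,0,0],[0,0,0],[0,0,0],[0,0,0]], "dp": [[0,0,0],[0,0,0],[0,0,0],[0,0,0],[0,0,0],[0,0,0],[0,0,0],[0,0,0]], "grip": [1,1,1,1,1,1,1,1]}}

```text
clock: 13.68
ee_pos: [476.3, 149.7, 79.7]
eef_rot: [0.0, 0.59, 0.807, -0.0]
contact_force: [-7.7, -4.6, 17.7]
gripper_width: 12.9
finger_force: 81.3
```

```bash
python3 - <<'E'
from h import *
im,c,dk=bub()
o=manip.observe();print(o['ee_pos'],o['contact_force'],o['torque'],o['q'].round(2))
print([(i+160,int(a),int(b)) for i,(a,b) in enumerate(zip(c,dk)) if i>15 and i<85 and (a>120 or b<130)])
E
```

```text
[476.35628008 149.6962957   79.72709896] [-8.83864638 -4.14019984 16.88637233] [-0.36521271  0.21203603 -0.07112066] [ 0.14  0.29 -0.43  0.84 -0.    1.41]
[(176, 235, 241), (177, 223, 227), (178, 217, 222), (179, 217, 222), (180, 220, 225), (181, 227, 238), (202, 44, 92), (203, 9, 16), (204, 237, 245), (205, 227, 236), (206, 223, 233), (207, 229, 240), (208, 229, 240), (209, 230, 241), (210, 236, 247), (211, 199, 209), (216, 12, 26), (237, 140, 189), (238, 228, 237), (239, 225, 229), (240, 223, 227), (241, 230, 235), (242, 206, 211), (243, 69, 74), (244, 60, 70)]
```

Call:
{"name": "apply_moves", "arguments": {"rot": [[0,0,0.08],[0,0,0.16],[0,0,0.218],[0,0,0.218],[0,0,0.218],[0,0,0.218],[0,0,0.218],[0,0,0.218]], "dp": [[0,0,0],[0,0,-0.004],[0,0,-0.004],[0,0,-0.004],[0,0,-0.004],[0,0,-0.004],[0,0,-0.004],[0,0,-0.004]], "grip": [1,1,1,1,1,1,1,1]}}

```text
clock: 14.4
ee_pos: [476.0, 149.6, 79.8]
eef_rot: [0.0, 0.657, 0.754, -0.001]
contact_force: [-9.7, -5.3, 15.0]
gripper_width: 12.9
finger_force: 81.1
```

Call:
{"name": "apply_moves", "arguments": {"rot": [[0,0,0],[0,0,0],[0,0,0],[0,0,0],[0,0,0],[0,0,0],[0,0,0],[0,0,0]], "dp": [[0,0,0],[0,0,0],[0,0,0],[0,0,0],[0,0,0],[0,0,0],[0,0,0],[0,0,0]], "grip": [1,1,1,1,1,1,1,1]}}

```text
clock: 15.07
ee_pos: [476.0, 149.6, 79.8]
eef_rot: [0.0, 0.657, 0.754, -0.001]
contact_force: [-8.9, -4.4, 16.3]
gripper_width: 12.9
finger_force: 81.1
```

Call:
{"name": "apply_moves", "arguments": {"rot": [[0,0,0],[0,0,0],[0,0,0],[0,0,0],[0,0,0],[0,0,0],[0,0,0],[0,0,0]], "dp": [[0,0,0],[0,0,0],[0,0,0],[0,0,0],[0,0,0],[0,0,0],[0,0,0],[0,0,0]], "grip": [1,1,1,1,1,1,1,1]}}

```text
clock: 15.73
ee_pos: [476.0, 149.6, 79.8]
eef_rot: [0.0, 0.657, 0.754, -0.001]
contact_force: [-9.3, -5.7, 15.1]
gripper_width: 12.6
finger_force: 81.1
```

```bash
python3 - <<'E'
from h import *
im,c,dk=bub()
o=manip.observe();print(o['ee_pos'],o['contact_force'],o['torque'],o['q'].round(2))
print([(i+160,int(a),int(b)) for i,(a,b) in enumerate(zip(c,dk)) if i>15 and i<85 and (a>120 or b<130)])
cv2.imwrite('pics/t5.png',cv2.resize(im[140:300,130:430,::-1],None,fx=2.6,fy=2.6,interpolation=cv2.INTER_CUBIC))
E
```

```text
[475.97007423 149.63050899  79.78113268] [-9.14565154 -4.4604493  14.7520615 ] [-0.37234567  0.17265025 -0.10365637] [ 0.14  0.29 -0.43  0.84 -0.    1.58]
[(176, 233, 241), (177, 223, 227), (178, 217, 222), (179, 216, 221), (180, 220, 224), (181, 227, 238), (202, 48, 92), (203, 33, 43), (205, 38, 99), (206, 241, 248), (207, 233, 244), (208, 229, 239), (209, 229, 239), (210, 228, 239), (211, 240, 244), (212, 243, 250), (213, 200, 215), (215, 57, 129), (216, 21, 32), (237, 140, 188), (238, 228, 236), (239, 224, 228), (240, 223, 227), (241, 230, 235), (242, 206, 211), (243, 67, 71), (244, 60, 69)]
```

View pics/t5.png

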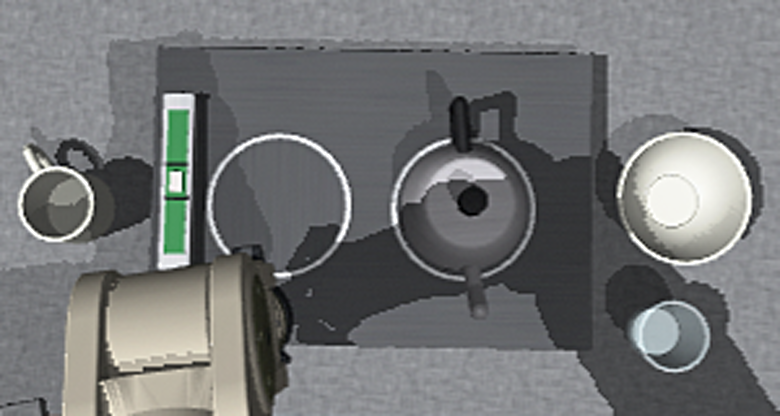

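The bubble centre is at row 209.4, between the lines at rows 203 and 216 (middle 209.3). The kettle is on the goal ring, the other items haven't moved, and the wheel is held on its stop with about 15 N.

```bash
python3 -c "
from bench import job
print(job.close_job())"
```

```text
the job is handed in; nothing more can be done
None
```

The job is handed in at about 16 s: the kettle stands about 2 mm off centre on the goal ring and has been let go, the wheel is held fully down with about 15 N, the bubble is centred between the lines, and the mug, bowl and tumbler look undisturbed.

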